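# Load the jar steriliser, bar it and set its pointer

## Task

Load the jar steriliser: stand every glass jar with a white or black lid upright on the floor of its open tray, then lay the aluminium hold-down bar across the two forked posts over the jars, red handle up, and let go. After that turn the black knob until the pointer is lined up with the red mark (not the blue one), and leave the jam jar and the apple where they are.

Things in the scene. Friction and masses are not known exactly. Their poses are not given: they have to be found in the camera images.
- steriliser: the fixed jar steriliser, white and steel; origin under the tray's centre on the table; x along the tray, z up. 300 mm long (x). The control panel is a box on its -y side, from y = -51 to -133 mm, 300 mm long, top 51 mm above the table, with the knob at x = -80, y = -92 mm and a white scale
- tray_in (a point): centre of the tray's inner floor, 8 mm above the table, axes as the steriliser's. The tray is open on top, 250 mm long (x) by 94 mm wide (y) inside, its walls rise to 34 mm above the table; no dividers: up to four jars stand in one row along x, say at x = -87, -29, 29 and 87 mm, y = 0
- bar_seat (a point): point midway between the two forked posts at the height of the seats, 112 mm above the table, axes as the steriliser's. The steel posts stand at x = +140 and -140 mm, y = 0, each 20 mm thick in x; on each a pair of flared prongs rises 14 mm above the seat, about 33 mm apart (y) at the bottom, 40 mm at the top. The bar rests on both seats, over the jars
- bar_grip (a point): centre of the red handle of the loose hold-down bar, 26 mm above its flat underside. Aluminium bar 332 mm long (its x), 22 mm wide (y), 12 mm thick, both ends turned down 10 mm, 50 mm wide, to go outside the posts (320 mm apart inside). Handle in the middle on top, 70 mm long (x), 18 mm wide (y), its top 15 mm above this point; about 0.24 kg. z is up when the handle is up, as at the start
- bar: the hold-down bar, origin in the middle, level with the foot of its turned-down ends, 36 mm below the handle's centre
- knob (a joint): angle of the fluted black knob, rad; grows when turned clockwise seen from above; 0 is mid-range, range -5.6 to 5.6. Stays where it is left (friction 0.05 N m). Each radian moves the pointer 10 mm along the steriliser's x (clockwise: towards +x)
- knob_grip (a point): on the knob's upright axis, 20 mm above its foot and 14 mm below its top (the top is 85 mm above the table). Upright round knob 40 mm in diameter, 30 mm high over its collar, on the control panel; can be gripped at any yaw. Its axes turn with it
- pointer_tip (a point): tip of the black pointer, a needle 3 mm wide and 30 mm long that points to the steriliser's -y and slides along x in a slot on the white scale of the control panel, driven by the knob; flat, nothing to touch
- red_mark_mid (a point): centre of the red mark, 6 mm wide (x) and 14 mm long (y), flat on the edge of the white scale; the pointer is lined up when its tip has the same steriliser x as this point. Axes parallel to the steriliser's. The red and blue marks may change sides from start to start
- blue_mark_mid (a point): centre of the blue mark, of the same size: not the one to set
- jar1_mid (a point): clear glass jar with a white lid, 52 mm in diameter, 90 mm high, 0.16 kg (yaw free); upright when its z axis is vertical. 'None' when this jar is not there. This point is on its axis, half-way up (45 mm above its foot)
- jar2_mid (a point): clear glass jar with a white lid, 52 mm in diameter, 90 mm high, 0.16 kg (yaw free); upright when its z axis is vertical. 'None' when this jar is not there. This point is on its axis, half-way up (45 mm above its foot)
- jar3_mid (a point): clear glass jar with a black lid, 44 mm in diameter, 98 mm high, 0.14 kg (yaw free); upright when its z axis is vertical. 'None' when this jar is not there. This point is on its axis, half-way up (49 mm above its foot)
- jar4_mid (a point): clear glass jar with a black lid, 44 mm in diameter, 98 mm high, 0.14 kg (yaw free); upright when its z axis is vertical. 'None' when this jar is not there. This point is on its axis, half-way up (49 mm above its foot)
- jar1: the same jar, origin in the centre of its underside
- jar2: the same jar, origin in the centre of its underside
- jar3: the same jar, origin in the centre of its underside
- jar4: the same jar, origin in the centre of its underside
- jam_jar_mid (a point): jam jar with a yellow lid, 66 mm in diameter, 100 mm high, bystander; point half-way up
- apple_mid (a point): red apple, 76 mm, bystander; its centre
Not all that is in view belongs to the job. What is shaped like the jar4 but turquoise is not meant.

How it is judged:
On the way, in this order (a step that is already met when the one before it is completed fails the run):
1. every jar that is there stands upright on the floor of the tray (x of jar1_mid in the frame of tray_in between -0.125 and 0.125 m and y of jar1_mid in the frame of tray_in between -0.045 and 0.045 m and z of jar1_mid in the frame of tray_in between 0.039 and 0.051 m and angle between each of jar1_mid, jar2_mid, jar3_mid, jar4_mid's own z axis and vertical below 0.12 rad and x of jar2_mid in the frame of tray_in between -0.125 and 0.125 m and y of jar2_mid in the frame of tray_in between -0.045 and 0.045 m and z of jar2_mid in the frame of tray_in between 0.039 and 0.051 m and x of jar3_mid in the frame of tray_in between -0.125 and 0.125 m and y of jar3_mid in the frame of tray_in between -0.045 and 0.045 m and z of jar3_mid in the frame of tray_in between 0.043 and 0.055 m and x of jar4_mid in the frame of tray_in between -0.125 and 0.125 m and y of jar4_mid in the frame of tray_in between -0.045 and 0.045 m and z of jar4_mid in the frame of tray_in between 0.043 and 0.055 m and contact force between each of jar1, jar2, jar3, jar4 and the fingers below 0.1 N), for 0.2 s.
2. the hold-down bar lies on both forked posts, handle up, let go (x of bar_grip in the frame of bar_seat between -0.014 and 0.014 m and y of bar_grip in the frame of bar_seat between -0.009 and 0.009 m and z of bar_grip in the frame of bar_seat between 0.021 and 0.031 m and angle between the x axis of bar_grip and the x axis of bar_seat, either way round below 0.08 rad and angle between bar_grip's own z axis and vertical below 0.08 rad and contact force between bar and the fingers below 0.1 N), for 0.3 s.
3. the pointer is lined up with the red mark, the bar in its place (all of step 2 and x of pointer_tip in the frame of red_mark_mid between -0.003 and 0.003 m), for 0.3 s.
At the end, for the whole second after the job is handed in: Every jar that is there stands upright (0.12 rad) on the tray's floor; the bar lies on both seats, handle up, its middle within 14 mm along and 9 mm across of the middle between the posts, within 0.08 rad of their line; the pointer tip is within 3 mm of the red mark's centre; all at rest (all of step 3 and x of jar1_mid in the frame of tray_in between -0.125 and 0.125 m and y of jar1_mid in the frame of tray_in between -0.045 and 0.045 m and z of jar1_mid in the frame of tray_in between 0.039 and 0.051 m and angle between each of jar1_mid, jar2_mid, jar3_mid, jar4_mid's own z axis and vertical below 0.12 rad and x of jar2_mid in the frame of tray_in between -0.125 and 0.125 m and y of jar2_mid in the frame of tray_in between -0.045 and 0.045 m and z of jar2_mid in the frame of tray_in between 0.039 and 0.051 m and x of jar3_mid in the frame of tray_in between -0.125 and 0.125 m and y of jar3_mid in the frame of tray_in between -0.045 and 0.045 m and z of jar3_mid in the frame of tray_in between 0.043 and 0.055 m and x of jar4_mid in the frame of tray_in between -0.125 and 0.125 m and y of jar4_mid in the frame of tray_in between -0.045 and 0.045 m and z of jar4_mid in the frame of tray_in between 0.043 and 0.055 m and linear speed of each of jar1, jar2, jar3, jar4, bar below 0.02 m/s and velocity of joint knob between -0.1 and 0.1 rad/s); the robot touches nothing.
It fails at once if the jam jar is moved more than 3 cm (distance of jam_jar_mid from where it was at the start of the episode above 0.03 m).
It fails at once if the apple is moved more than 3 cm (distance of apple_mid from where it was at the start of the episode above 0.03 m).
Of jar1, jar2, jar3, jar4 only 2 to 4 are there at a start; the rules pass over those that are not, and their reading is None.
At some moment in a run one of bar may be knocked a few centimetres aside while the robot is not near it.
It also fails if it takes over 210 s, if anything falls off the work surface, if the arm or the gripper's body presses on something with over 40 N, if the wrist force passes 120 N, or if a joint passes its speed limit or range.

## Robot

A 6-joint arm with a two-finger parallel gripper is mounted at the origin on the work surface; the furniture and walls round the work are solid. World frame = base frame: x ahead of the robot, y to its left, z up, the work surface at z = 0. Lengths are in m, angles in rad, forces in N, time in s.
With the tool pointing down it reaches from about 0.375 to 0.9 m from the base axis. Payload 3.1 kg.
Tool frame: the origin (TCP) lies between the finger pads; the fingertips stand 22 mm ahead of it and the grasp point (between the pads) lies 3 mm ahead of it; z points along the fingers, y is the line along which they close (so a half turn about z gives the same grasp; the last joint's range is limited). The gripper opens to 87 mm and grips with 3 to 60 N. Pads are 19 mm wide; open, the fingers measure 117 mm over their backs; the gripper's body (75 mm by 190 mm) begins 51 mm behind the grasp point.
Start: joints at [0.983, 0.527, 1.433, -0, 1.181, -0.178], TCP at [0.249, 0.573, 0.245] pointing down, gripper open.
Joint ranges: [-3.08, 3.08], [-0.75, 2.2], [0.22, 2.44], [-1.43, 4.57], [0, 2.65], [-2.85, 2.85]. Speed limits (rad/s): [2.79, 2.79, 3.14, 3.14, 3.14, 3.14].

## Interface

Orientations are given as a unit quaternion [x, y, z, w].
In Python, from rig import robot gives the robot as it stands.
- The arm moves only by the tool move_arm, never from a script. Its argument "series" is text: rows parted by semicolons, each of 6 numbers parted by spaces: the shift along the tool's x, y, z in mm, then the turn, a rotation vector about the tool's x, y, z in degrees. In form: dx dy dz ax ay az; .... A call has 1 to 8 rows; each row is the pose to reach, as a shift and turn from the pose commanded when the call began, along the tool's axes at that moment; what a row does not reach only later rows make up. A row lasts 1/12 s, in which the tool goes at most 41.7 mm and 7.16 degrees, less where a joint would pass 70% of its speed; a pose out of reach is approached as far as the arm can. A call with a gripper value outside its range is refused whole. "jaw" is the opening, from 0 (shut) to 1 (fully open), set as the call begins (left out, the last holds). The fingers move at their own pace and stop on an object; "newtons" is the grip in N (left out, the last holds). Time passes only in rows, so rows that repeat a pose let the fingers close. It gives the time, the measured TCP pose, the force, the opening and the grip force at its end, in the units of the state.
- robot.get_obs(): the state, without advancing time (a new reading comes with each control period).
- robot.camera(name): name is "side" or "top"; returns a dict with "img" (480x640x3 uint8, red, green, blue), "mtx" (3x3 intrinsics, pixels), "world_to_cam" (4x4, takes a point from world to camera coordinates). Camera axes: x right, y down, z forward; pixel columns grow to the right and rows downward; lengths in m; the calibration is good to about 2 mm. A picture is of the moment at which its call begins. There is no depth.
- robot.hand_in(): hands the job in; it is judged then, once.
Trained networks look in a picture, given as the dict that the camera call returned (one of the last four; its "shot" number tells which), for a name from the list of things; names that differ only in an ending like _2 or _b are one class to them, and where a whole thing is asked for, a point or a joint stands for the part that bears it (a point fixed in the world has none). Each returns a list of dicts, best first, with "p" (0 to 1); they miss things now and then, are a little off and sometimes report something else, mostly with a low value. They report only what shows in the picture. A call takes as long as a camera call. They do not tell look-alikes from the thing itself.
- robot.search_frame(picture, thing): "xyz" ([x, y, z] in m, in world coordinates, good to about 4 mm: the middle of the surface that is visible of it).
- robot.tip_of(picture, thing): "xyz" ([x, y, z] in m, in world coordinates, good to about 4 mm: a listed point, or the origin of a listed thing).
The state is a dict: "time": time; "q": joint angles; "joint_velocities": joint speeds; "joint_torque": joint torques, N m; "position": TCP position; "tool_rot": TCP orientation; "ft_force": force on the tool from outside, world axes, zero at the start; "moment": the same for the moment, N m; "grip_width": finger opening in m; "grip_force": force on a finger pad.
Only numpy, scipy, OpenCV 4.12 (cv2) and the standard library are available. Lean on these libraries where they do the work, as an engineer would, in place of code of your own. Each camera call takes 0.05 s, during which the arm holds its last target. There are 200 camera calls.

## Working session

There is one attempt and no reset: what is moved stays moved. The work goes in short steps, Python scripts to look and compute and a tool call to move; the robot and the scene stay as the last step left them, time stands still between calls to the robot, and variables do not carry over. Pictures are saved under pics/ and viewed, at most 15 in all, crops included, and the job is handed in when it is done.

Besides the shell and the picture viewer there is one more tool, called after "Call:" as a command line: name --argument value ..., lists and objects as JSON in quotes. move_arm: Moves the arm, as the interface text tells. Its arguments: {"type":"object","properties":{"series":{"type":"string"},"jaw":{"type":"number"},"newtons":{"type":"number"}},"required":["series"]}

```bash
ls; mkdir -p pics; cat > h.py <<'E'
from rig import robot
import numpy as np, cv2
def find(cams=("top","side"),things=(),f="tip_of",n=5):
    out={}
    for c in cams:
        p=robot.camera(c)
        for t in things:
            for r in getattr(robot,f)(p,t)[:n]:
                print(c,t,f,np.round(r["xyz"],4),round(r["p"],2))
def save(c,name):
    p=robot.camera(c); cv2.imwrite("pics/"+name,p["img"][:,:,::-1]); return p
E
python3 - <<'E'
from h import *
for c in("top","side"):
    p=save(c,c+"0.png"); print(p["mtx"],p["world_to_cam"])
find(things=["tray_in","bar_grip","knob_grip","pointer_tip","red_mark_mid","blue_mark_mid","bar_seat","steriliser","jar1_mid","jar3_mid","jam_jar_mid","apple_mid"])
print(robot.get_obs())
E
```

```text
pics
[[536.36076846   0.         323.40979915]
 [  0.         536.36076846 238.94080953]
 [  0.           0.           1.        ]] [[-0.01925962 -0.99963917 -0.01872446  0.06494843]
 [-0.99140404  0.0215183  -0.12905425  0.44755416]
 [ 0.1294106   0.01607797 -0.99146074  1.49951619]
 [ 0.          0.          0.          1.        ]]
[[446.11710311   0.         325.42922653]
 [  0.         446.11710311 245.06522469]
 [  0.           0.           1.        ]] [[ 0.96403184 -0.26535972  0.01506093 -0.42724667]
 [-0.16526204 -0.64283644 -0.74796375  0.16762408]
 [ 0.20816117  0.71857187 -0.66356868  0.83149154]
 [ 0.          0.          0.          1.        ]]
top tray_in tip_of [0.541  0.2097 0.0086] 0.93
top knob_grip tip_of [0.4702 0.1149 0.0693] 0.5
top pointer_tip tip_of [0.6108 0.106  0.0573] 0.56
top bar_seat tip_of [0.5408 0.2071 0.111 ] 0.7
top steriliser tip_of [ 5.483e-01  2.045e-01 -3.000e-04] 0.81
top steriliser tip_of [ 0.5662 -0.1061 -0.0038] 0.21
top jar1_mid tip_of [0.4263 0.0051 0.0443] 0.65
top jar1_mid tip_of [ 0.5667 -0.1059  0.0462] 0.55
top jar3_mid tip_of [0.5
[... 909 characters left out ...]
time': 1.4, 'q': array([ 9.82470155e-01,  5.27500086e-01,  1.43274051e+00, -1.30218784e-05,
        1.18138671e+00, -1.78505653e-01]), 'joint_velocities': array([ 0.00151935, -0.00245157, -0.00045342, -0.00026031,  0.0006636 ,
        0.00095915]), 'joint_torque': array([-4.83049735e-04, -4.40005088e+01, -1.76979768e+01,  6.33783289e-02,
        5.05229062e-02, -5.22665789e-05]), 'position': array([0.2489843 , 0.57321962, 0.24453542]), 'tool_rot': array([ 2.03476877e-01,  9.79079752e-01, -1.83221150e-05, -8.95722017e-07]), 'ft_force': array([ 0.44476371,  0.7428946 , -0.02899676]), 'moment': array([-0.02331463, -0.01487638,  0.04047694]), 'grip_force': 0.0, 'grip_width': 0.08693324470584793}
```

View pics/top0.png

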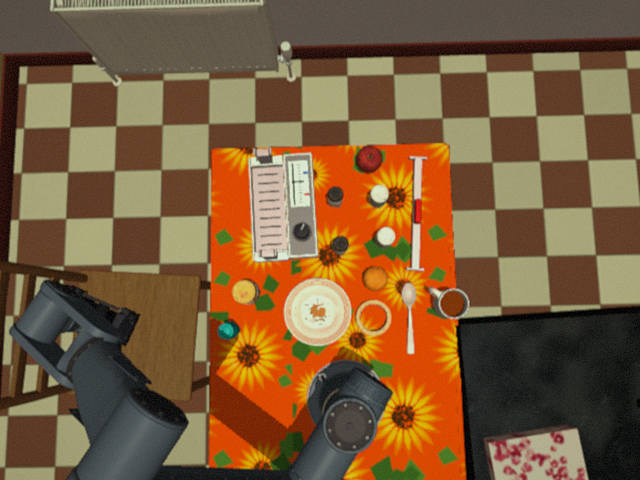

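View pics/side0.png

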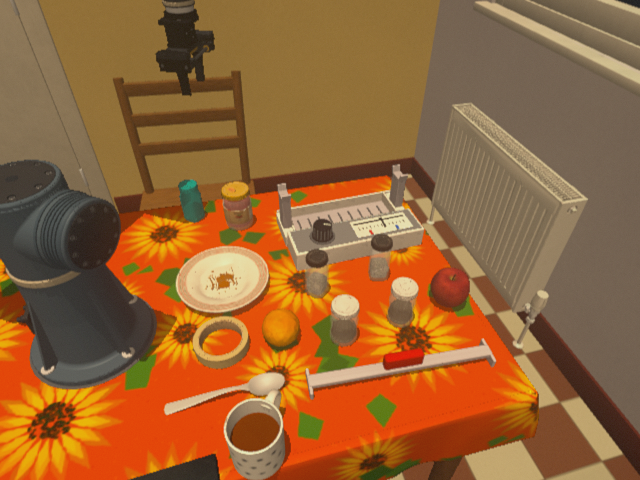

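The pictures show white-lid jars at top-view pixels (385,236) and (379,195), black-lid jars at (340,244) and (336,196), and the bar at about (417,212). The turquoise decoy is at (228,330). On the scale, the red mark is on the near-knob side (side view about (370,232)) and the blue one is further right.

```bash
cat >> h.py <<'E'
def ray(p,u,v,z):
    M=p["world_to_cam"];R,t=M[:3,:3],M[:3,3]
    d=R.T@np.linalg.solve(p["mtx"],[u,v,1]);c=-R.T@t
    return (c+d*(z-c[2])/d[2])[:2]
def proj(p,x):
    M=p["world_to_cam"];k=p["mtx"]@(M[:3,:3]@np.array(x)+M[:3,3]);return k[:2]/k[2]
def blobs(mask,box,amin=3):
    u0,v0,u1,v1=box;m=np.zeros_like(mask);m[v0:v1,u0:u1]=mask[v0:v1,u0:u1]
    n,l,s,c=cv2.connectedComponentsWithStats(m)
    return [(tuple(np.round(c[i],1)),int(s[i][4])) for i in range(1,n) if s[i][4]>=amin]
E
python3 - <<'E'
from h import *
p=robot.camera("top");i=p["img"];h=cv2.cvtColor(i,cv2.COLOR_RGB2HSV)
w=cv2.inRange(h,(0,0,185),(180,50,255))
for (c,a) in blobs(w,(365,180,405,255),15): print("white",c,a,ray(p,*c,.09))
k=cv2.inRange(h,(0,0,0),(180,255,75))
for (c,a) in blobs(k,(322,180,355,258),15): print("black",c,a,ray(p,*c,.098))
r=cv2.inRange(h,(0,150,70),(6,255,255))|cv2.inRange(h,(172,120,70),(180,255,255))
for (c,a) in blobs(r,(408,190,426,235),15): print("handle",c,a,ray(p,*c,.041))
for (c,a) in blobs(cv2.inRange(h,(0,0,140),(180,60,255)),(405,150,430,275),15): print("bar",c,a,ray(p,*c,.022))
s=robot.camera("side");hs=cv2.cvtColor(s["img"],cv2.COLOR_RGB2HSV)
q=i[140:270,240:325];cv2.imwrite("pics/c1.png",cv2.resize(q,None,fx=4.5,fy=4.5,interpolation=cv2.INTER_CUBIC)[:,:,::-1])
q=s["img"][155:270,270:430];cv2.imwrite("pics/c2.png",cv2.resize(q,None,fx=5,fy=5,interpolation=cv2.INTER_CUBIC)[:,:,::-1])
find(things=["red_mark_mid","blue_mark_mid","pointer_tip","jar1_mid","jar3_mid","bar_grip","bar"])
find(things=["bar","bar_grip"],f="search_frame")
E
```

```text
white (np.float64(379.1), np.float64(193.4)) 207 [ 0.56441338 -0.1014877 ]
white (np.float64(385.8), np.float64(235.9)) 220 [ 0.44558734 -0.11589741]
black (np.float64(334.7), np.float64(194.5)) 165 [0.56245127 0.02123014]
black (np.float64(339.5), np.float64(244.2)) 183 [0.42450635 0.01121927]
handle (np.float64(417.3), np.float64(211.2)) 146 [ 0.52093122 -0.21250688]
bar (np.float64(417.2), np.float64(176.2)) 309 [ 0.62731965 -0.21960034]
bar (np.float64(415.4), np.float64(247.5)) 353 [ 0.41949796 -0.20579857]
top blue_mark_mid tip_of [0.5426 0.2104 0.1139] 0.55
top pointer_tip tip_of [0.6129 0.1046 0.0568] 0.48
top jar1_mid tip_of [ 0.5664 -0.1045  0.0444] 0.74
top jar1_mid tip_of [ 0.5175 -0.2172  0.0383] 0.19
top jar3_mid tip_of [0.5662 0.0169 0.0487] 0.7
top bar_grip tip_of [ 0.5197 -0.2149  0.0388] 0.85
top bar_grip tip_of [0.4719 0.1163 0.0705] 0.43
top bar tip_of [ 0.5233 -0.2123  0.0009] 0.7
top bar tip_of [5.511e-01 2.065e-01 4.000e-04] 0.47
top bar tip_of [0.4274 0.0048 0.047 ] 0.16
top bar tip_of [0.3016 0.2717 0.049 ] 0.15
side red_mark_mid tip_of [ 0.5193 -0.2198  0.0344] 0.42
side pointer_tip tip_of [0.6136 0.1117 0.057 ] 0.5
side pointer_tip tip_of [ 0.6766 -0.0811  0.0344] 0.25
side jar1_mid tip_of [ 0.566  -0.1064  0.0422] 0.87
side jar1_mid tip_of [0.5652 0.0163 0.0504] 0.24
side jar3_mid tip_of [0.5668 0.0158 0.0501] 0.97
side bar_grip tip_of [ 0.5214 -0.2161  0.0346] 0.92
side bar_grip tip_of [0.5638 0.0174 0.0495] 0.66
side bar tip_of [ 0.5247 -0.2149 -0.0018] 0.65
top bar search_frame [ 0.5214 -0.2114  0.023 ] 0.75
top bar_grip search_frame [ 0.519  -0.2148  0.0196] 0.8
top bar_grip search_frame [0.4244 0.0052 0.0953] 0.26
side bar search_frame [ 0.5127 -0.2179  0.0201] 0.81
side bar search_frame [0.3029 0.247  0.0727] 0.35
side bar search_frame [0.5357 0.1411 0.0448] 0.32
side bar_grip search_frame [ 0.5125 -0.2222  0.0203] 0.88
```

View pics/c1.png

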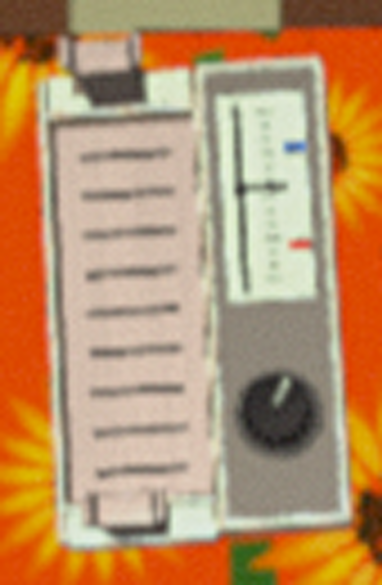

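View pics/c2.png

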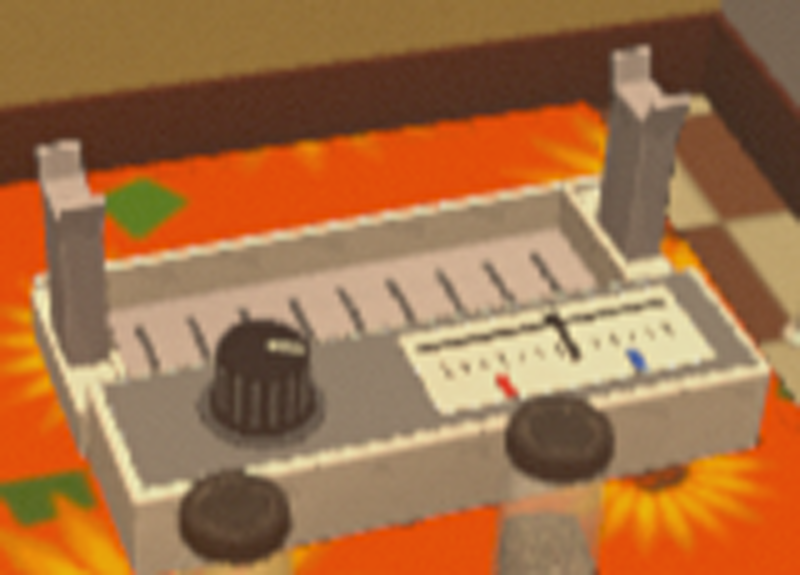

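```bash
python3 - <<'E'
from h import *
p=robot.camera("top")
f=lambda u,v,z:ray(p,240+u/4.5-.4,140+v/4.5-.4,z)
for n,a,b,z in (("panelR",(323,60),(351,520),.051),("panelL",(197,68),(222,532),.051),("trayL",(42,82),(66,545),.034)):
    A,B=f(*a,z),f(*b,z);d=A-B;print(n,A,B,np.arctan2(d[1],d[0]),np.linalg.norm(d))
t,r,b,k=f(285,186,.052),f(301,243,.052),f(295,147,.052),f(278,412,.085)
print(t,r,b,"knob",k)
s=robot.camera("side");g=lambda u,v,z:ray(s,270+u/5-.4,155+v/5-.4,z)
t,r,b=g(574,357,.052),g(507,387,.052),g(637,360,.052);print("side",t,r,b)
# posts in side: seat midpoints
for y in(.05,.06,.07,.08):
    e=np.array([np.cos(y),np.sin(y)]);print(y,[(np.dot(x-r0,e)) for x,r0 in((f(285,186,.052),f(301,243,.052)),(t,r))])
E
```

```text
panelR [0.6957894  0.08517809] [0.40057164 0.07257383] 0.04266887391705042 0.29548671194926784
panelL [0.69252664 0.16574781] [0.3947664  0.15302402] 0.042705675668628575 0.2980319629853254
trayL [0.6907195  0.26764949] [0.3902521  0.25288094] 0.049112377378309535 0.30083012644157214
[0.61388058 0.11057056] [0.57682439 0.10098765] [0.6390529 0.1038549] knob [0.46449632 0.11513128]
side [0.6102145  0.11006373] [0.57380779 0.09768605] [0.6369621  0.10102921]
0.05 [np.float64(0.03748882869077016), np.float64(0.03697983374465711)]
0.06 [np.float64(0.037564141951813276), np.float64(0.03708340940524996)]
0.07 [np.float64(0.037635698829964565), np.float64(0.037183276755805045)]
0.08 [np.float64(0.03770349216959583), np.float64(0.0372794258096705)]
```

```bash
cat >> h.py <<'E'
from scipy.spatial.transform import Rotation as Ro
O=np.array([.542,.2105]);Y=.045
E=np.array([[np.cos(Y),-np.sin(Y)],[np.sin(Y),np.cos(Y)]])
def S(xy): return E.T@(np.array(xy)[:2]-O)      # world->steriliser
def Wd(xy): return O+E@np.array(xy)
def go(*pts,pos=None,yaw=None):
    """shifts (mm, tool axes) + turn deg from now to TCP points [x,y,z] in world; yaw=closing axis angle"""
    o=robot.get_obs();R=Ro.from_quat(o["tool_rot"]);m=R.as_matrix()
    y=np.arctan2(m[1,1],m[0,1])
    print("t",round(o["time"],1),"pos",np.round(o["position"],4),"yaw",round(np.degrees(y),1),"w",round(o["grip_width"],4),"tilt",np.round(m[:2,2],4))
    for q in pts: print("  ->",np.round(q,3),"shift",np.round(1000*m.T@(np.array(q)-o["position"]),1),"tz",None if yaw is None else round(np.degrees(y)-yaw,2))
J=dict(W1=(.446,-.116),W2=(.566,-.105),B1=(.426,.0065),B2=(.565,.0185))
SL=dict(B2=(.029,0),B1=(-.087,0),W2=(.087,0),W1=(-.029,0))
E
python3 - <<'E'
from h import *
for k in J: print(k,S(J[k])*1000, SL[k], "slot-jar", (np.array(SL[k])-S(J[k]))*1000)
go([*J["B2"],.2],[*J["B2"],.072],yaw=np.degrees(Y)+90)
E
```

```text
W1 [-110.59035818 -321.85093238] (-0.029, 0) slot-jar [ 81.59035818 321.85093238]
W2 [   9.78299527 -316.26024569] (0.087, 0) slot-jar [ 77.21700473 316.26024569]
B1 [-125.05947188 -198.57524642] (-0.087, 0) slot-jar [ 38.05947188 198.57524642]
B2 [  14.33963213 -192.84028353] (0.029, 0) slot-jar [ 14.66036787 192.84028353]
t 2.7 pos [0.249  0.5732 0.2446] yaw 66.5 w 0.0869 tilt [-0. -0.]
  -> [0.565 0.018 0.2  ] shift [-510.9 -382.9   44.6] tz -26.06
  -> [0.565 0.018 0.072] shift [-510.9 -382.9  172.6] tz -26.06
```

Call:
move_arm --series "-255 -191 44 0 0 -26; -255 -191 44 0 0 -26; -255 -191 44 0 0 -26; -255 -191 44 0 0 -26; -255 -191 44 0 0 -26; -255 -191 44 0 0 -26; -255 -191 44 0 0 -26; -255 -191 44 0 0 -26" --jaw 0.8 --newtons 20

```text
time: 3.37
position: [0.4078, 0.2943, 0.2005]
tool_rot: [-0.022, 1.0, -0.0, 0.0]
ft_force: [0.5, 0.5, -0.4]
grip_width: 0.0697
grip_force: 0.0
```

```bash
python3 - <<'E'
from h import *
go([*J["B2"],.2],[*J["B2"],.072],yaw=np.degrees(Y)+90)
E
```

```text
t 3.4 pos [0.4078 0.2943 0.2005] yaw 92.5 w 0.0697 tilt [ 0.0006 -0.0002]
  -> [0.565 0.018 0.2  ] shift [-145.1 -282.3    0.6] tz -0.09
  -> [0.565 0.018 0.072] shift [-145.  -282.3  128.6] tz -0.09
```

Call:
move_arm --series "-145 -282 0 0 0 0; -145 -282 0 0 0 0; -145 -282 0 0 0 0; -145 -282 0 0 0 0; -145 -282 0 0 0 0; -145 -282 0 0 0 0; -145 -282 0 0 0 0; -145 -282 0 0 0 0"

```text
time: 4.03
position: [0.5667, 0.017, 0.2009]
tool_rot: [-0.021, 1.0, -0.001, 0.002]
ft_force: [0.6, 0.5, 0.2]
grip_width: 0.0695
grip_force: 0.0
```

```bash
python3 - <<'E'
from h import *
go([*J["B2"],.072])
find(("side",),["jar3_mid"]); save("side","s1.png")
E
```

```text
t 4.0 pos [0.5667 0.017  0.2009] yaw 92.4 w 0.0695 tilt [ 0.0032 -0.0016]
  -> [0.565 0.018 0.072] shift [  2.    1.7 128.9] tz None
side jar3_mid tip_of [0.563  0.0171 0.0502] 0.78
```

View pics/s1.png

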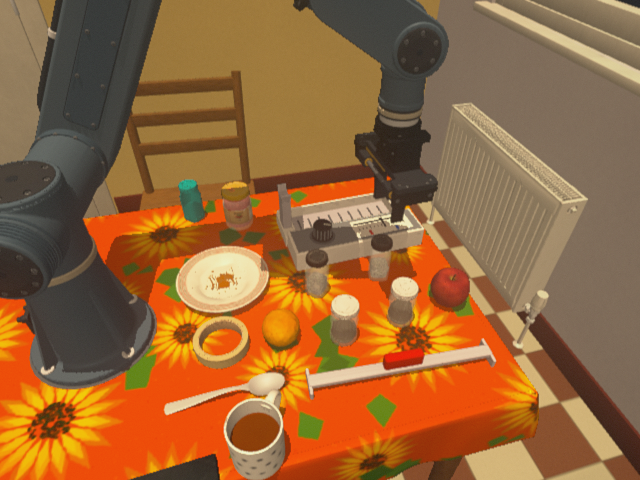

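The gripper hangs above the right-hand black-lid jar, with fingers at about (390,210) and the jar at (380,250). Nothing has been displaced.

Call:
move_arm --series "0 1 60 0 0 0; 0 1 95 0 0 0; 0 1 120 0 0 0; 0 1 129 0 0 0; 0 1 129 0 0 0; 0 1 129 0 0 0"

```text
time: 4.68
position: [0.5641, 0.0229, 0.0722]
tool_rot: [-0.023, 1.0, 0.0, -0.0]
ft_force: [0.4, -0.7, -0.0]
grip_width: 0.0697
grip_force: 0.0
```

Call:
move_arm --series "0 0 0 0 0 0; 0 0 0 0 0 0; 0 0 0 0 0 0; 0 0 0 0 0 0; 0 0 0 0 0 0; 0 0 0 0 0 0" --jaw 0.3

```text
time: 5.18
position: [0.565, 0.0217, 0.0728]
tool_rot: [-0.022, 1.0, -0.0, 0.001]
ft_force: [-0.2, -1.1, 5.0]
grip_width: 0.0457
grip_force: 19.8
```

```bash
python3 - <<'E'
from h import *
w=Wd(SL["B2"])
go([.565,.0185,.21],[*w,.21],[*w,.081])
E
```

```text
t 5.2 pos [0.565  0.0217 0.0728] yaw 92.5 w 0.0457 tilt [ 0.0027 -0.0006]
  -> [0.565 0.018 0.21 ] shift [  -0.2   -3.3 -137.2] tz None
  -> [0.571 0.212 0.21 ] shift [ -14.7  189.5 -137.3] tz None
  -> [0.571 0.212 0.081] shift [-14.4 189.6  -8.3] tz None
```

Call:
move_arm --series "0 0 -30 0 0 0; 0 0 -70 0 0 0; 0 0 -110 0 0 0; 0 0 -137 0 0 0; -4 30 -137 0 0 0; -8 70 -137 0 0 0; -12 110 -137 0 0 0; -15 150 -137 0 0 0"

```text
time: 5.85
position: [0.5719, 0.1738, 0.2086]
tool_rot: [-0.021, 1.0, 0.0, -0.0]
ft_force: [0.7, 0.1, -1.1]
grip_width: 0.0458
grip_force: 19.8
```

```bash
python3 - <<'E'
from h import *
w=Wd(SL["B2"])
go([*w,.21],[*w,.081])
E
```

```text
t 5.8 pos [0.5719 0.1738 0.2086] yaw 92.4 w 0.0458 tilt [-0.0007  0.0003]
  -> [0.571 0.212 0.21 ] shift [-0.7 38.  -1.4] tz None
  -> [0.571 0.212 0.081] shift [ -0.7  37.9 127.6] tz None
```

Call:
move_arm --series "0 30 0 0 0 0; 0 38 5 0 0 0; 0 38 40 0 0 0; 0 38 75 0 0 0; 0 38 105 0 0 0; 0 38 120 0 0 0; 0 38 126 0 0 0; 0 38 127 0 0 0"

```text
time: 6.52
position: [0.5695, 0.2093, 0.0804]
tool_rot: [-0.022, 1.0, -0.001, -0.002]
ft_force: [0.3, 0.3, -1.3]
grip_width: 0.0452
grip_force: 20.0
```

Call:
move_arm --series "0 0 0 0 0 0; 0 0 0 0 0 0; 0 0 0 0 0 0; 0 0 -10 0 0 0; 0 0 -40 0 0 0; 0 0 -80 0 0 0; 0 0 -115 0 0 0; 0 0 -120 0 0 0" --jaw 0.8

```text
time: 7.18
position: [0.5748, 0.2116, 0.2097]
tool_rot: [-0.022, 1.0, 0.001, 0.007]
ft_force: [0.4, 0.2, 0.1]
grip_width: 0.0694
grip_force: 0.0
```

```bash
python3 - <<'E'
from h import *
go([*J["B1"],.2],[*J["B1"],.072],yaw=92.58)
find(("side",),["jar3_mid"])
E
```

```text
t 7.2 pos [0.5748 0.2116 0.2097] yaw 92.5 w 0.0694 tilt [0.0144 0.0026]
  -> [0.426 0.006 0.2  ] shift [ 157.9 -198.3    7. ] tz -0.04
  -> [0.426 0.006 0.072] shift [ 159.7 -198.5  135. ] tz -0.04
side jar3_mid tip_of [0.5717 0.2095 0.0562] 0.84
side jar3_mid tip_of [ 0.45   -0.117   0.0007] 0.54
```

Call:
move_arm --series "28 -34 0 0 0 0; 54 -66 0 0 0 0; 80 -98 0 0 0 0; 106 -130 0 0 0 0; 132 -162 0 0 0 0; 150 -188 0 0 0 0; 154 -198 0 0 0 0; 154 -198 0 0 0 0"

```text
time: 7.95
position: [0.423, 0.0045, 0.2007]
tool_rot: [-0.02, 1.0, 0.0, -0.002]
ft_force: [0.7, -0.6, 0.4]
grip_width: 0.0697
grip_force: 0.0
```

```bash
python3 - <<'E'
from h import *
robot.camera("side")
go([*J["B1"],.072],yaw=92.58)
E
```

```text
t 8.0 pos [0.4244 0.0054 0.2009] yaw 92.3 w 0.0698 tilt [-0.0021  0.0008]
  -> [0.426 0.006 0.072] shift [ -2.    0.9 128.9] tz -0.23
```

Call:
move_arm --series "-1 1 60 0 0 0; -1 1 95 0 0 0; -1 1 120 0 0 0; -1 1 129 0 0 0; -1 1 129 0 0 0; -1 1 129 0 0 0"

```text
time: 8.5
position: [0.4264, 0.0079, 0.0716]
tool_rot: [-0.023, 1.0, 0.0, -0.001]
ft_force: [0.2, -0.7, 0.5]
grip_width: 0.0697
grip_force: 0.0
```

Call:
move_arm --series "0 0 0 0 0 0; 0 0 0 0 0 0; 0 0 0 0 0 0; 0 0 0 0 0 0; 0 0 0 0 0 0; 0 0 0 0 0 0" --jaw 0.3

```text
time: 9.0
position: [0.4273, 0.0068, 0.0735]
tool_rot: [-0.022, 1.0, -0.0, 0.001]
ft_force: [0.6, -1.7, 6.2]
grip_width: 0.0488
grip_force: 20.0
```

```bash
python3 - <<'E'
from h import *
w=Wd(SL["B1"])
go([*w,.21],[*w,.081])
E
```

```text
t 9.0 pos [0.4273 0.0068 0.0735] yaw 92.5 w 0.0488 tilt [ 0.0026 -0.0007]
  -> [0.455 0.207 0.21 ] shift [ -36.9  198.3 -136.6] tz None
  -> [0.455 0.207 0.081] shift [-36.5 198.4  -7.6] tz None
```

Call:
move_arm --series "0 0 -30 0 0 0; 0 0 -70 0 0 0; 0 0 -110 0 0 0; 0 0 -137 0 0 0; -6 30 -137 0 0 0; -14 70 -137 0 0 0; -22 110 -137 0 0 0; -30 150 -137 0 0 0"

```text
time: 9.67
position: [0.4495, 0.1595, 0.21]
tool_rot: [-0.021, 1.0, 0.0, 0.0]
ft_force: [0.4, -0.1, -1.2]
grip_width: 0.0488
grip_force: 20.0
```

```bash
python3 - <<'E'
from h import *
w=Wd(SL["B1"])
go([*w,.21],[*w,.081])
E
```

```text
t 9.7 pos [0.4495 0.1595 0.21  ] yaw 92.4 w 0.0488 tilt [0.0003 0.0001]
  -> [0.455 0.207 0.21 ] shift [-7.5 46.8 -0. ] tz None
  -> [0.455 0.207 0.081] shift [ -7.5  46.8 129. ] tz None
```

Call:
move_arm --series "-5 30 0 0 0 0; -7 47 5 0 0 0; -7 47 40 0 0 0; -7 47 75 0 0 0; -7 47 105 0 0 0; -7 47 120 0 0 0; -7 47 127 0 0 0; -7 47 128 0 0 0"

```text
time: 10.33
position: [0.4534, 0.205, 0.0806]
tool_rot: [-0.022, 1.0, -0.0, -0.002]
ft_force: [1.0, -0.2, -1.4]
grip_width: 0.0489
grip_force: 20.0
```

Call:
move_arm --series "0 0 0 0 0 0; 0 0 0 0 0 0; 0 0 0 0 0 0; 0 0 -10 0 0 0; 0 0 -40 0 0 0; 0 0 -80 0 0 0; 0 0 -115 0 0 0; 0 0 -120 0 0 0" --jaw 0.9

```text
time: 11.0
position: [0.4583, 0.2064, 0.2083]
tool_rot: [-0.022, 1.0, 0.001, 0.006]
ft_force: [0.4, -0.3, 0.4]
grip_width: 0.0783
grip_force: 0.0
```

```bash
python3 - <<'E'
from h import *
find(("side",),["jar3_mid","jar1_mid","bar_grip"])
go([*J["W2"],.2],yaw=92.58)
E
```

```text
side jar3_mid tip_of [0.5714 0.2094 0.0588] 0.62
side jar1_mid tip_of [ 0.5657 -0.1062  0.0438] 0.77
side jar1_mid tip_of [ 0.4482 -0.1176  0.003 ] 0.63
side bar_grip tip_of [ 0.5205 -0.2154  0.0358] 0.62
t 11.2 pos [0.4541 0.2053 0.2015] yaw 92.5 w 0.0783 tilt [-0.0005 -0.0001]
  -> [ 0.566 -0.105  0.2  ] shift [ -98.2 -315.     1.5] tz -0.06
```

Call:
move_arm --series "-12 -39 0 0 0 0; -24 -78 0 0 0 0; -36 -117 0 0 0 0; -48 -155 0 0 0 0; -60 -193 0 0 0 0; -72 -231 0 0 0 0; -84 -269 0 0 0 0; -93 -300 0 0 0 0"

```text
time: 11.87
position: [0.5607, -0.0928, 0.1993]
tool_rot: [-0.021, 1.0, 0.0, -0.002]
ft_force: [0.1, 0.9, -1.0]
grip_width: 0.0783
grip_force: 0.0
```

```bash
python3 - <<'E'
from h import *
robot.camera("top")
find(("side",),["jar1_mid"])
go([*J["W2"],.2],[*J["W2"],.071],yaw=92.58)
E
```

```text
side jar1_mid tip_of [ 0.5679 -0.1072  0.0453] 0.65
t 12.0 pos [ 0.5606 -0.0924  0.1993] yaw 92.3 w 0.0782 tilt [-0.0032  0.0012]
  -> [ 0.566 -0.105  0.2  ] shift [ -4.9 -12.8  -0.7] tz -0.31
  -> [ 0.566 -0.105  0.071] shift [ -5.3 -13.  128.3] tz -0.31
```

Call:
move_arm --series "-5 -13 15 0 0 0; -5 -13 50 0 0 0; -5 -13 85 0 0 0; -5 -13 112 0 0 0; -5 -13 127 0 0 0; -5 -13 128 0 0 0; -5 -13 128 0 0 0"

```text
time: 12.6
position: [0.5646, -0.1011, 0.0718]
tool_rot: [-0.023, 1.0, 0.001, -0.003]
ft_force: [0.4, 0.1, -0.4]
grip_width: 0.0783
grip_force: 0.0
```

Call:
move_arm --series "0 0 0 0 0 0; 0 0 0 0 0 0; 0 0 0 0 0 0; 0 0 0 0 0 0; 0 0 0 0 0 0; 0 0 0 0 0 0" --jaw 0.4

```text
time: 13.1
position: [0.5671, -0.1033, 0.0744]
tool_rot: [-0.022, 1.0, -0.0, 0.001]
ft_force: [-0.8, -0.2, 3.1]
grip_width: 0.0496
grip_force: 20.2
```

Call:
move_arm --series "0 0 -30 0 0 0; 0 0 -70 0 0 0; 0 0 -110 0 0 0; 0 0 -139 0 0 0; -9 30 -139 0 0 0; -18 70 -139 0 0 0; -27 110 -139 0 0 0; -36 150 -139 0 0 0"

```text
time: 13.77
position: [0.5955, 0.0497, 0.2128]
tool_rot: [-0.021, 1.0, 0.0, -0.0]
ft_force: [1.1, -0.3, -2.1]
grip_width: 0.0497
grip_force: 20.1
```

```bash
python3 - <<'E'
from h import *
w=Wd(SL["W2"])
go([*w,.21],[*w,.08])
E
```

```text
t 13.8 pos [0.5955 0.0497 0.2128] yaw 92.4 w 0.0497 tilt [-0.0003  0.0002]
  -> [0.629 0.214 0.21 ] shift [-40.3 163.1   2.8] tz None
  -> [0.629 0.214 0.08 ] shift [-40.4 163.1 132.8] tz None
```

Call:
move_arm --series "-8 38 0 0 0 0; -17 76 0 0 0 0; -28 114 0 0 0 0; -38 148 0 0 0 0; -40 163 0 0 0 0; -40 163 20 0 0 0; -40 163 50 0 0 0; -40 163 80 0 0 0"

```text
time: 14.43
position: [0.6289, 0.2137, 0.1325]
tool_rot: [-0.023, 1.0, -0.0, 0.001]
ft_force: [-0.2, -0.1, -2.7]
grip_width: 0.0499
grip_force: 20.1
```

Call:
move_arm --series "0 0 25 0 0 0; 0 0 40 0 0 0; 0 0 47 0 0 0; 0 0 50 0 0 0; 0 0 50 0 0 0; 0 0 50 0 0 0"

```text
time: 14.93
position: [0.6291, 0.2129, 0.0832]
tool_rot: [-0.022, 1.0, 0.0, 0.001]
ft_force: [0.7, -0.4, -1.8]
grip_width: 0.0496
grip_force: 20.0
```

Call:
move_arm --series "0 0 0 0 0 0; 0 0 0 0 0 0; 0 0 0 0 0 0; 0 0 -10 0 0 0; 0 0 -40 0 0 0; 0 0 -80 0 0 0; 0 0 -115 0 0 0; 0 0 -120 0 0 0" --jaw 0.9

```text
time: 15.6
position: [0.633, 0.2141, 0.2112]
tool_rot: [-0.022, 1.0, 0.001, 0.007]
ft_force: [0.6, 0.9, 1.4]
grip_width: 0.0776
grip_force: 0.0
```

```bash
python3 - <<'E'
from h import *
find(("side",),["jar3_mid","jar1_mid"])
go([*J["W1"],.2],yaw=92.58)
E
```

```text
side jar3_mid tip_of [0.5713 0.207  0.0586] 0.6
side jar3_mid tip_of [ 0.4503 -0.1195  0.0033] 0.43
side jar1_mid tip_of [0.6282 0.2104 0.0526] 0.85
t 15.8 pos [0.6288 0.2133 0.204 ] yaw 92.5 w 0.0782 tilt [0.0022 0.0003]
  -> [ 0.446 -0.116  0.2  ] shift [ 197.2 -320.9    3.4] tz -0.05
```

Good. Now the last jar.

Call:
move_arm --series "20 -33 0 0 0 0; 40 -66 0 0 0 0; 60 -98 0 0 0 0; 80 -130 0 0 0 0; 100 -163 0 0 0 0; 120 -196 0 0 0 0; 140 -229 0 0 0 0; 160 -261 0 0 0 0"

```text
time: 16.42
position: [0.4777, -0.0555, 0.2009]
tool_rot: [-0.022, 1.0, 0.001, -0.002]
ft_force: [1.1, -0.7, 0.6]
grip_width: 0.0779
grip_force: 0.0
```

Call:
move_arm --series "20 -32 0 0 0 0; 35 -56 0 0 0 0; 37 -60 0 0 0 0; 37 -60 0 0 0 0"

```text
time: 16.75
position: [0.4444, -0.1171, 0.2013]
tool_rot: [-0.02, 1.0, 0.001, -0.001]
ft_force: [-0.3, 0.2, 0.7]
grip_width: 0.0781
grip_force: 0.0
```

```bash
python3 - <<'E'
from h import *
find(("side",),["jar1_mid"])
go([*J["W1"],.2],[*J["W1"],.072],yaw=92.58)
E
```

```text
side jar1_mid tip_of [0.6283 0.2105 0.0522] 0.46
t 16.9 pos [ 0.4456 -0.1155  0.2017] yaw 92.5 w 0.0782 tilt [-0.0016  0.0016]
  -> [ 0.446 -0.116  0.2  ] shift [-0.3 -0.5  1.7] tz -0.1
  -> [ 0.446 -0.116  0.072] shift [ -0.5  -0.7 129.7] tz -0.1
```

Call:
move_arm --series "0 0 20 0 0 0; 0 0 55 0 0 0; 0 0 90 0 0 0; 0 0 115 0 0 0; 0 0 128 0 0 0; 0 0 130 0 0 0; 0 0 130 0 0 0"

```text
time: 17.43
position: [0.4459, -0.1147, 0.0715]
tool_rot: [-0.023, 1.0, 0.001, -0.001]
ft_force: [0.4, 0.8, 0.6]
grip_width: 0.0779
grip_force: 0.0
```

Call:
move_arm --series "0 0 0 0 0 0; 0 0 0 0 0 0; 0 0 0 0 0 0; 0 0 0 0 0 0; 0 0 0 0 0 0; 0 0 0 0 0 0" --jaw 0.4

```text
time: 17.93
position: [0.4465, -0.1167, 0.0732]
tool_rot: [-0.022, 1.0, -0.001, 0.001]
ft_force: [0.5, -0.5, 3.3]
grip_width: 0.0506
grip_force: 19.9
```

Call:
move_arm --series "0 0 -30 0 0 0; 0 0 -70 0 0 0; 0 0 -110 0 0 0; 0 0 -139 0 0 0; -8 30 -139 0 0 0; -18 70 -139 0 0 0; -28 110 -139 0 0 0; -38 150 -139 0 0 0"

```text
time: 18.6
position: [0.4769, 0.0366, 0.2118]
tool_rot: [-0.021, 1.0, 0.0, -0.0]
ft_force: [0.8, -1.3, -1.3]
grip_width: 0.0502
grip_force: 19.9
```

```bash
python3 - <<'E'
from h import *
w=Wd(SL["W1"])
go([*w,.21],[*w,.08])
save("side","s2.png")
E
```

```text
t 18.6 pos [0.4769 0.0366 0.2118] yaw 92.4 w 0.0502 tilt [-0.0001  0.0002]
  -> [0.513 0.209 0.21 ] shift [-43.3 170.9   1.9] tz None
  -> [0.513 0.209 0.08 ] shift [-43.3 170.9 131.9] tz None
```

View pics/s2.png

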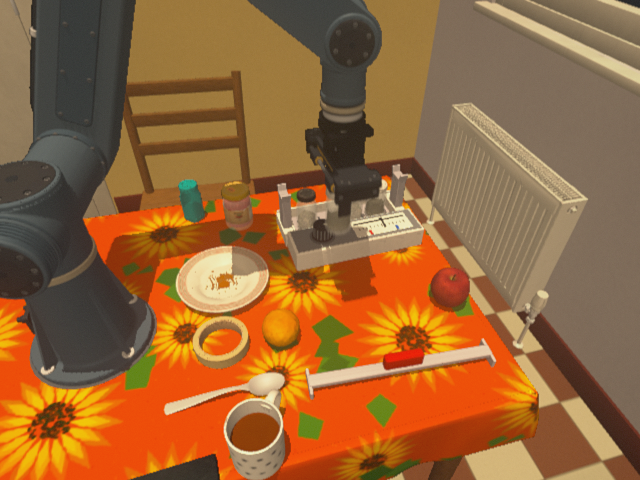

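The last white-lid jar hangs in the gripper at about (340,215), and three jars stand in the tray. The bar lies unmoved at (405,362).

Call:
move_arm --series "-9 38 0 0 0 0; -18 76 0 0 0 0; -28 114 0 0 0 0; -38 152 0 0 0 0; -43 171 0 0 0 0; -43 171 20 0 0 0; -43 171 50 0 0 0; -43 171 80 0 0 0"

```text
time: 19.32
position: [0.513, 0.2087, 0.1313]
tool_rot: [-0.023, 1.0, 0.0, 0.001]
ft_force: [-0.6, 0.3, -1.9]
grip_width: 0.0503
grip_force: 19.9
```

Call:
move_arm --series "0 0 25 0 0 0; 0 0 40 0 0 0; 0 0 47 0 0 0; 0 0 50 0 0 0; 0 0 50 0 0 0; 0 0 50 0 0 0"

```text
time: 19.82
position: [0.5133, 0.2079, 0.0822]
tool_rot: [-0.022, 1.0, 0.0, 0.001]
ft_force: [-0.5, -0.1, -1.7]
grip_width: 0.0501
grip_force: 20.0
```

Call:
move_arm --series "0 0 0 0 0 0; 0 0 0 0 0 0; 0 0 0 0 0 0; 0 0 -10 0 0 0; 0 0 -40 0 0 0; 0 0 -80 0 0 0; 0 0 -115 0 0 0; 0 0 -120 0 0 0" --jaw 0.7

```text
time: 20.48
position: [0.5165, 0.209, 0.2086]
tool_rot: [-0.022, 1.0, 0.001, 0.007]
ft_force: [0.1, 0.1, -0.8]
grip_width: 0.0609
grip_force: 0.0
```

Call:
move_arm --series "0 -38 0 0 0 0; 0 -76 0 0 0 0; 0 -114 0 0 0 0; 0 -152 0 0 0 0; 0 -190 0 0 0 0; 0 -220 0 0 0 0; 0 -240 0 0 0 0; 0 -240 0 0 0 0"

```text
time: 21.15
position: [0.5241, -0.0357, 0.2021]
tool_rot: [-0.02, 1.0, -0.001, 0.001]
ft_force: [-0.7, 0.0, 0.2]
grip_width: 0.0608
grip_force: 0.0
```

```bash
python3 - <<'E'
from h import *
find(("side","top"),["jar3_mid","jar1_mid","bar_grip","bar"])
s=save("side","s3.png")
p=save("top","t3.png");a=s["img"][150:270,250:440];b=p["img"][140:270,240:340]
a=cv2.resize(a,(600,380),interpolation=cv2.INTER_CUBIC);b=cv2.resize(b,(292,380),interpolation=cv2.INTER_CUBIC)
cv2.imwrite("pics/m3.png",cv2.resize(np.hstack([a,b]),(790,336))[:,:,::-1])
h=cv2.cvtColor(p["img"],cv2.COLOR_RGB2HSV)
r=cv2.inRange(h,(0,150,70),(6,255,255))|cv2.inRange(h,(172,120,70),(180,255,255))
for (c,a) in blobs(r,(400,150,450,290),15): print("handle",c,a,ray(p,*c,.041))
for (c,a) in blobs(cv2.inRange(h,(0,0,140),(180,60,255)),(395,140,450,290),15): print("bar",c,a,ray(p,*c,.022))
go([.52,-.215,.1])
E
```

```text
side jar3_mid tip_of [0.5711 0.2077 0.0585] 0.65
side jar1_mid tip_of [ 0.5195 -0.218   0.0354] 0.49
side bar_grip tip_of [ 0.52   -0.2185  0.0384] 0.95
side bar tip_of [ 0.5215 -0.2151 -0.0013] 0.79
top jar3_mid tip_of [0.5709 0.2121 0.0589] 0.87
top jar3_mid tip_of [0.6275 0.212  0.0065] 0.48
top jar3_mid tip_of [ 0.6792 -0.0799  0.0368] 0.43
top jar1_mid tip_of [0.6285 0.2115 0.0533] 0.59
top bar_grip tip_of [ 0.5171 -0.2144  0.0347] 0.78
top bar_grip tip_of [0.6296 0.2143 0.0533] 0.69
top bar_grip tip_of [0.574  0.2075 0.0124] 0.25
top bar tip_of [ 0.5241 -0.2125 -0.0036] 0.91
top bar tip_of [0.5711 0.2109 0.0596] 0.4
handle (np.float64(417.4), np.float64(211.0)) 146 [ 0.52150094 -0.21281394]
bar (np.float64(417.2), np.float64(175.9)) 319 [ 0.62820992 -0.21963755]
bar (np.float64(415.3), np.float64(247.3)) 364 [ 0.42007733 -0.20553818]
bar (np.float64(407.8), np.float64(286.9)) 51 [ 0.30805802 -0.17977888]
t 21.8 pos [ 0.5233 -0.0312  0.2016] yaw 92.6 w 0.0608 tilt [-0.  0.]
  -> [ 0.52  -0.215  0.1  ] shift [  11.6 -183.5  101.6] tz None
```

View pics/m3.png

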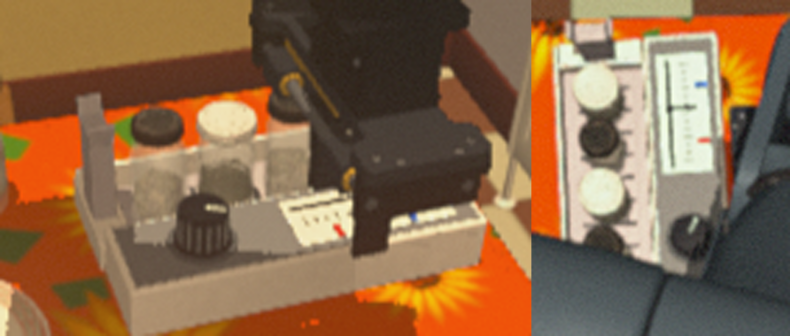

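All four jars stand upright in the tray: lids run white, black, white, black from the top of the right-hand panel. The pointer and the marks are unchanged.

Call:
move_arm --series "2 -38 0 0 0 2; 4 -76 0 0 0 4; 6 -114 10 0 0 6; 8 -150 30 0 0 6.4; 10 -175 60 0 0 6.4; 11 -183 90 0 0 6.4; 11 -183 101 0 0 6.4; 11 -183 101 0 0 6.4"

```text
time: 22.42
position: [0.5182, -0.2139, 0.0977]
tool_rot: [0.035, 0.999, 0.002, -0.003]
ft_force: [-0.1, 1.2, -0.5]
grip_width: 0.061
grip_force: 0.0
```

```bash
python3 - <<'E'
from h import *
find(("side",),["bar_grip"])
go([.521,-.2145,.048],yaw=86.2)
save("side","s4.png")
E
```

```text
side bar_grip tip_of [ 0.5217 -0.215   0.039 ] 0.57
side bar_grip tip_of [0.4573 0.2058 0.0562] 0.29
t 22.5 pos [ 0.5204 -0.214   0.1008] yaw 86.2 w 0.061 tilt [-0.0007  0.0008]
  -> [ 0.521 -0.214  0.048] shift [-0.7 -0.5 52.8] tz -0.03
```

View pics/s4.png

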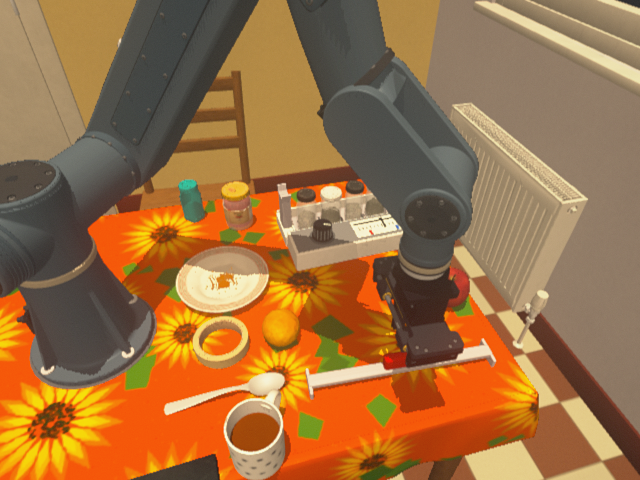

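The gripper is above the bar's handle, whose visible red end is at (393,361). The jars still stand in the tray at (305–355,200).

Call:
move_arm --series "0 0 20 0 0 0; 0 0 38 0 0 0; 0 0 49 0 0 0; 0 0 53 0 0 0; 0 0 53 0 0 0; 0 0 53 0 0 0"

```text
time: 23.07
position: [0.521, -0.2149, 0.0484]
tool_rot: [0.033, 0.999, -0.0, 0.001]
ft_force: [0.3, -0.1, 0.8]
grip_width: 0.0612
grip_force: 0.0
```

Call:
move_arm --series "0 0 0 0 0 0; 0 0 0 0 0 0; 0 0 0 0 0 0; 0 0 0 0 0 0; 0 0 0 0 0 0; 0 0 0 0 0 0; 0 0 0 0 0 0; 0 0 0 0 0 0" --jaw 0.1 --newtons 35

```text
time: 23.73
position: [0.5204, -0.2152, 0.0475]
tool_rot: [0.034, 0.999, -0.0, 0.0]
ft_force: [-0.2, -0.2, -1.5]
grip_width: 0.0173
grip_force: 35.0
```

Call:
move_arm --series "0 0 -20 0 0 0; 0 0 -50 0 0 0; 0 0 -85 0 0 0; 0 0 -120 0 0 0; 0 0 -150 0 0 0; 0 0 -163 0 0 0; 0 0 -163 0 0 0; 0 0 -163 0 0 0"

```text
time: 24.4
position: [0.5201, -0.2148, 0.2106]
tool_rot: [0.034, 0.999, -0.0, 0.0]
ft_force: [-0.1, 0.6, -3.2]
grip_width: 0.018
grip_force: 35.0
```

```bash
cat >> h.py <<'E'
def barpose(z):
    """bar seen from the top at underside height z-> ends' outer edges"""
    p=robot.camera("top");h=cv2.cvtColor(p["img"],cv2.COLOR_RGB2HSV)
    return p,h
E
python3 - <<'E'
from h import *
find(("side","top"),["bar_grip","bar"],n=2)
w=Wd((0,0))
go([*w,.21],[*w,.15],yaw=92.58)
a=save("top","t5.png")["img"];b=save("side","s5.png")["img"]
cv2.imwrite("pics/m5.png",cv2.resize(np.hstack([a[130:300,220:470],b[120:420:,230:530][:170]*0+0 if False else cv2.resize(b[130:430,230:530],(170,170))]),(790,320),interpolation=cv2.INTER_CUBIC)[:,:,::-1])
E
```

```text
side bar_grip tip_of [ 0.5205 -0.219   0.2015] 0.73
side bar tip_of [ 0.5222 -0.2146  0.1633] 0.64
top bar_grip tip_of [0.6135 0.1063 0.0564] 0.59
top bar tip_of [ 0.6803 -0.0765  0.0363] 0.35
t 24.7 pos [ 0.5196 -0.2146  0.2089] yaw 86.1 w 0.018 tilt [-0.0028  0.0019]
  -> [0.542 0.21  0.21 ] shift [ 6.500e+00  4.256e+02 -4.000e-01] tz -6.46
  -> [0.542 0.21  0.15 ] shift [  6.3 425.5  59.6] tz -6.46
```

View pics/m5.png

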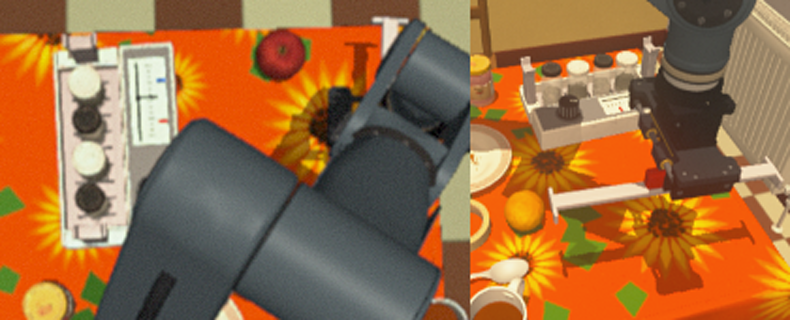

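The bar is held level with the handle up, and the four jars are standing in the tray. Next I carry it over the posts.

Call:
move_arm --series "0 30 -5 0 0 -1; 0 65 -5 0 0 -2; 1 103 -5 0 0 -3; 2 141 -5 0 0 -4; 3 179 -5 0 0 -5; 4 217 -5 0 0 -6; 5 255 -5 0 0 -6.4; 6 290 -5 0 0 -6.4"

```text
time: 25.47
position: [0.5337, 0.0768, 0.2153]
tool_rot: [-0.022, 1.0, 0.0, -0.0]
ft_force: [0.5, 0.0, -3.4]
grip_width: 0.0176
grip_force: 35.0
```

```bash
python3 - <<'E'
from h import *
w=Wd((0,0))
go([*w,.215],yaw=92.58)
E
```

```text
t 25.5 pos [0.5337 0.0768 0.2153] yaw 92.5 w 0.0176 tilt [-0.0004  0.0003]
  -> [0.542 0.21  0.215] shift [-14.2 133.2   0.3] tz -0.03
```

Call:
move_arm --series "-3 35 0 0 0 0; -7 70 0 0 0 0; -11 105 0 0 0 0; -14 126 0 0 0 0; -14 133 0 0 0 0; -14 133 0 0 0 0; -14 133 0 0 0 0; -14 133 0 0 0 0"

```text
time: 26.13
position: [0.5419, 0.2069, 0.2152]
tool_rot: [-0.021, 1.0, -0.0, -0.001]
ft_force: [-1.1, 0.9, -2.7]
grip_width: 0.018
grip_force: 35.0
```

```bash
python3 - <<'E'
from h import *
w=Wd((0,0))
find(("side","top"),["bar_grip","bar","bar_seat"],n=2)
go([*w,.15],yaw=92.58)
a=save("top","t6.png")["img"];b=save("side","s6.png")["img"]
q=cv2.resize(a[130:290,225:345],(390,520),interpolation=cv2.INTER_CUBIC);r=cv2.resize(b[120:280,260:440],(400,356),interpolation=cv2.INTER_CUBIC)
c=np.zeros((520,790,3),np.uint8);c[:,:390]=q;c[:356,390:]=r
cv2.imwrite("pics/m6.png",c[:,:,::-1])
E
```

```text
side bar_grip tip_of [0.542  0.2057 0.2026] 0.64
side bar_grip tip_of [0.5417 0.2113 0.0076] 0.55
side bar tip_of [0.5465 0.2093 0.1674] 0.89
side bar tip_of [ 0.5444  0.2106 -0.0014] 0.57
side bar_seat tip_of [0.6293 0.214  0.0514] 0.74
top bar_seat tip_of [0.5411 0.211  0.1096] 0.91
t 26.5 pos [0.5423 0.2077 0.2156] yaw 92.5 w 0.0179 tilt [ 0.0001 -0.    ]
  -> [0.542 0.21  0.15 ] shift [ 0.2  2.8 65.6] tz -0.11
```

View pics/m6.png

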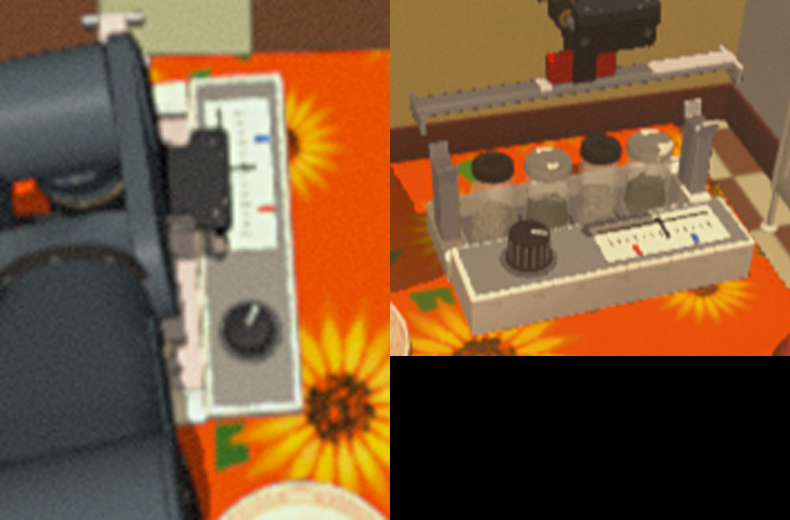

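```bash
python3 - <<'E'
from h import *
p=robot.camera("side")
f=lambda x,y,z:np.round((proj(p,[*Wd((x,y)),z])-[260,120])*2.222+[390,0],0)
print("seat corners", [f(sx,y,.112) for sx in(-.15,-.13,.13,.15) for y in(-.0165,.0165)])
print("prong tops near", [f(sx,-.022,.126) for sx in(-.15,-.13,.13,.15)])
print("bar end corners foot near", [f(sx,-.028,.168) for sx in(-.166,.166)],[f(sx,.022,.168) for sx in(-.166,.166)])
b=cv2.imread("pics/s6.png")[120:280,260:440]
a=cv2.resize(b[15:100,0:80],(400,425),interpolation=cv2.INTER_CUBIC);c=cv2.resize(b[15:100,100:180],(400,425),interpolation=cv2.INTER_CUBIC)
im=np.hstack([a,c])
g=lambda x,y,z:proj(p,[*Wd((x,y)),z])-[260,135]
for x,y,z in [(s*k,y,.112) for s in(-1,1) for k in(.13,.15) for y in(-.0165,.0165)]+[(s*.166,y-.003,.1675) for s in(-1,1) for y in(-.025,.025)]:
    u,v=g(x,y,z)
    if x>0:u+=-100+80
    cv2.circle(im,(int(u*5),int(v*5)),3,(0,255,0),-1)
cv2.imwrite("pics/z6.png",im)
E
```

```text
seat corners [array([437., 175.]), array([429., 156.]), array([457., 171.]), array([449., 153.]), array([697., 130.]), array([684., 113.]), array([714., 127.]), array([701., 110.])]
prong tops near [array([438., 166.]), array([458., 163.]), array([701., 121.]), array([719., 118.])]
bar end corners foot near [array([420., 135.]), array([741.,  83.])] [array([409., 108.]), array([719.,  59.])]
```

View pics/z6.png

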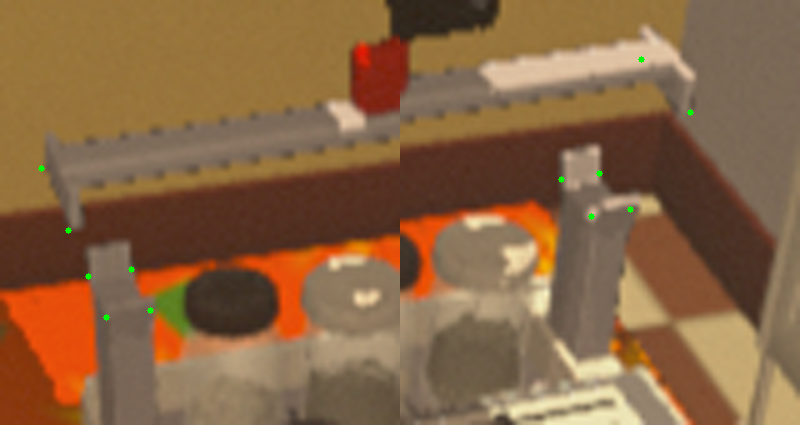

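Overlaid on the crop, the projected seat and bar corners (green) match the picture to about 2–4 mm. The bar is centred well within the fork clearance, so I lower it.

Call:
move_arm --series "1 0 20 0 0 0; 1 0 40 0 0 0; 1 0 50 0 0 0; 1 0 56 0 0 0; 1 0 60 0 0 0; 1 0 63 0 0 0; 1 0 65 0 0 0; 1 0 65 0 0 0"

```text
time: 27.35
position: [0.5414, 0.2082, 0.1508]
tool_rot: [-0.022, 1.0, 0.0, 0.0]
ft_force: [0.0, -0.1, -1.9]
grip_width: 0.0179
grip_force: 35.0
```

```bash
python3 - <<'E'
from h import *
p=save("side","s7.png");go();print(robot.get_obs()["ft_force"])
im=cv2.resize(p["img"][140:250,260:430],(790,511),interpolation=cv2.INTER_CUBIC)
cv2.imwrite("pics/z7.png",im[:,:,::-1])
E
```

```text
t 27.4 pos [0.5415 0.2082 0.151 ] yaw 92.5 w 0.0179 tilt [0.0009 0.0002]
[ 0.44200251 -0.22520505 -3.36014148]
```

View pics/z7.png

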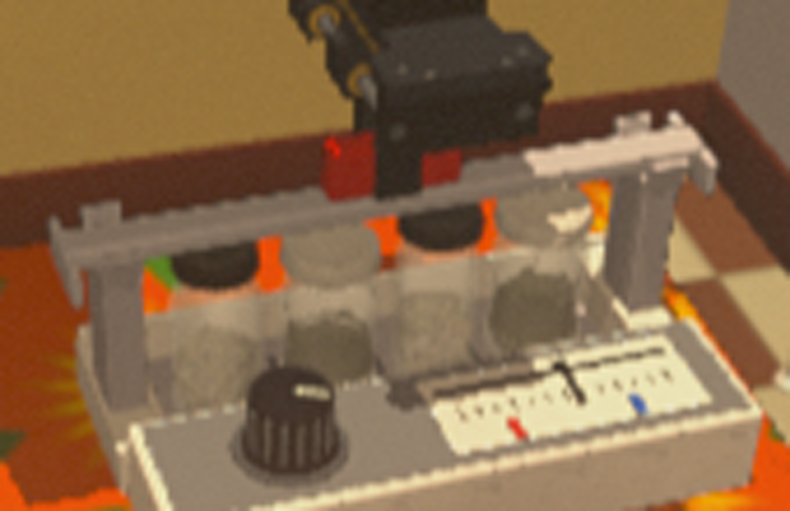

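The bar lies between the prongs of both forks, with its turned-down ends outside the posts: left plate about (75,260) against post (92), right plate (700,165) against post (670). Release it.

Call:
move_arm --series "0 0 1 0 0 0; 0 0 1.5 0 0 0; 0 0 1.5 0 0 0"

```text
time: 27.65
position: [0.5415, 0.2082, 0.1495]
tool_rot: [-0.022, 1.0, 0.0, 0.001]
ft_force: [0.8, 0.3, -1.0]
grip_width: 0.0177
grip_force: 35.0
```

Call:
move_arm --series "0 0 0 0 0 0; 0 0 0 0 0 0; 0 0 0 0 0 0; 0 0 0 0 0 0; 0 0 -15 0 0 0; 0 0 -45 0 0 0; 0 0 -75 0 0 0; 0 0 -85 0 0 0" --jaw 0.6

```text
time: 28.32
position: [0.5434, 0.2087, 0.2382]
tool_rot: [-0.022, 1.0, 0.001, 0.004]
ft_force: [0.1, 0.3, 1.6]
grip_width: 0.0513
grip_force: 0.0
```

```bash
python3 - <<'E'
from h import *
find(("side",),["bar_grip","bar","knob_grip"],n=1)
k=Wd((-.08,-.092))
go([*k,.22],[*k,.075],yaw=92.58); print(robot.get_obs()["q"])
E
```

```text
side bar_grip tip_of [0.5408 0.2058 0.1361] 0.98
side bar tip_of [0.5425 0.2081 0.1009] 0.69
side knob_grip tip_of [0.4679 0.1186 0.0738] 0.83
t 28.5 pos [0.5404 0.208  0.2332] yaw 92.5 w 0.0521 tilt [-0.0014 -0.0002]
  -> [0.466 0.115 0.22 ] shift [ 78.2 -89.7  13.4] tz -0.06
  -> [0.466 0.115 0.075] shift [ 78.  -89.6 158.4] tz -0.06
[ 1.74553181e-01  4.79447295e-01  1.56162645e+00  1.14617267e-05
  1.10189708e+00 -1.44021603e+00]
```

Call:
move_arm --series "15 -17 0 0 0 7; 30 -35 0 0 0 14; 48 -55 0 0 0 21; 65 -75 0 0 0 28; 78 -89 0 0 0 35; 78 -89 0 0 0 42; 78 -89 0 0 0 49; 78 -89 0 0 0 56"

```text
time: 29.18
position: [0.4655, 0.1153, 0.2321]
tool_rot: [0.453, 0.891, -0.001, -0.002]
ft_force: [1.3, -0.1, -0.6]
grip_width: 0.0524
grip_force: 0.0
```

Call:
move_arm --series "0 0 0 0 0 7; 0 0 0 0 0 14; 0 0 0 0 0 21; 0 0 0 0 0 28; 0 0 0 0 0 35; 0 0 0 0 0 42; 0 0 0 0 0 49; 0 0 0 0 0 56"

```text
time: 29.85
position: [0.4657, 0.1157, 0.232]
tool_rot: [0.818, 0.575, -0.002, -0.001]
ft_force: [-0.6, -0.2, -0.4]
grip_width: 0.0521
grip_force: 0.0
```

Call:
move_arm --series "0 0 0 0 0 7; 0 0 0 0 0 14; 0 0 0 0 0 21; 0 0 0 0 0 28; 0 0 0 0 0 35; 0 0 0 0 0 42; 0 0 0 0 0 49; 0 0 0 0 0 56" --jaw 0.75

```text
time: 30.52
position: [0.4657, 0.1158, 0.232]
tool_rot: [0.992, 0.123, -0.002, -0.0]
ft_force: [0.1, 0.4, 1.0]
grip_width: 0.0655
grip_force: 0.0
```

```bash
python3 - <<'E'
from h import *
find(("side",),["bar_grip","knob_grip"],n=1)
k=Wd((-.08,-.092))
go([*k,.22],[*k,.084],yaw=-82.42); print(robot.get_obs()["q"])
E
```

```text
side bar_grip tip_of [0.5436 0.2056 0.1381] 0.95
side knob_grip tip_of [0.4714 0.1176 0.0739] 0.86
t 30.7 pos [0.466  0.1158 0.2324] yaw -75.3 w 0.065 tilt [-0.0038 -0.    ]
  -> [0.466 0.115 0.22 ] shift [ 0.1  0.8 12.4] tz 7.11
  -> [0.466 0.115 0.084] shift [  0.6   0.9 148.4] tz 7.11
[ 1.01944245e-02  3.52710902e-01  1.79810193e+00 -3.58672436e-06
  9.94605422e-01  1.32468299e+00]
```

Call:
move_arm --series "1 0 20 0 0 6; 2 0 55 0 0 6; 2 0 90 0 0 6; 2 0 115 0 0 6; 2 0 132 0 0 6; 2 0 143 0 0 6; 2 0 148 0 0 6; 2 0 148 0 0 6"

```text
time: 31.33
position: [0.4679, 0.1162, 0.0845]
tool_rot: [0.997, 0.075, -0.002, -0.0]
ft_force: [0.2, 0.3, -0.0]
grip_width: 0.0657
grip_force: 0.0
```

Call:
move_arm --series "0 0 0 0 0 0; 0 0 0 0 0 0; 0 0 0 0 0 0; 0 0 0 0 0 0; 0 0 0 0 0 0" --jaw 0.3 --newtons 25

```text
time: 31.75
position: [0.4698, 0.1153, 0.0869]
tool_rot: [0.997, 0.076, 0.001, 0.001]
ft_force: [-0.2, -17.9, 3.1]
grip_width: 0.0396
grip_force: 8.9
```

```bash
python3 - <<'E'
from h import *
find(("side",),["bar_grip"],n=1)
go();print(robot.get_obs()["ft_force"])
E
```

```text
side bar_grip tip_of [0.539  0.2066 0.1387] 0.89
t 31.9 pos [0.4698 0.115  0.0868] yaw -81.4 w 0.0394 tilt [ 0.0017 -0.0023]
[-0.48557306 -7.73534305  3.08043513]
```

Call:
move_arm --series "0 0 0 0 0 -7; 0 0 0 0 0 -14; 0 0 0 0 0 -21; 0 0 0 0 0 -28; 0 0 0 0 0 -35; 0 0 0 0 0 -42; 0 0 0 0 0 -49; 0 0 0 0 0 -56"

```text
time: 32.52
position: [0.469, 0.1158, 0.0868]
tool_rot: [0.844, 0.536, -0.0, 0.0]
ft_force: [-1.6, -2.3, 4.6]
grip_width: 0.0397
grip_force: 25.0
```

Call:
move_arm --series "0 0 0 0 0 -7; 0 0 0 0 0 -14; 0 0 0 0 0 -21; 0 0 0 0 0 -28; 0 0 0 0 0 -35; 0 0 0 0 0 -42; 0 0 0 0 0 -49; 0 0 0 0 0 -50"

```text
time: 33.18
position: [0.468, 0.1158, 0.0868]
tool_rot: [0.539, 0.843, -0.001, -0.001]
ft_force: [-1.6, -3.7, 5.2]
grip_width: 0.0393
grip_force: 25.0
```

```bash
python3 - <<'E'
from h import *
p=save("side","s8.png")
find(("side","top"),["pointer_tip","bar_grip"],n=1)
go();print(robot.get_obs()["ft_force"])
im=cv2.resize(p["img"][140:250,260:430],(790,511),interpolation=cv2.INTER_CUBIC)
cv2.imwrite("pics/z8.png",im[:,:,::-1])
E
```

```text
side pointer_tip tip_of [0.5928 0.1085 0.0554] 0.56
side bar_grip tip_of [0.5429 0.2065 0.1394] 0.62
top bar_grip tip_of [0.5436 0.212  0.1385] 0.88
t 33.5 pos [0.468  0.1158 0.0868] yaw 24.6 w 0.0395 tilt [-0.0017 -0.001 ]
[-2.22322945 -2.33367377  6.00364257]
```

View pics/z8.png

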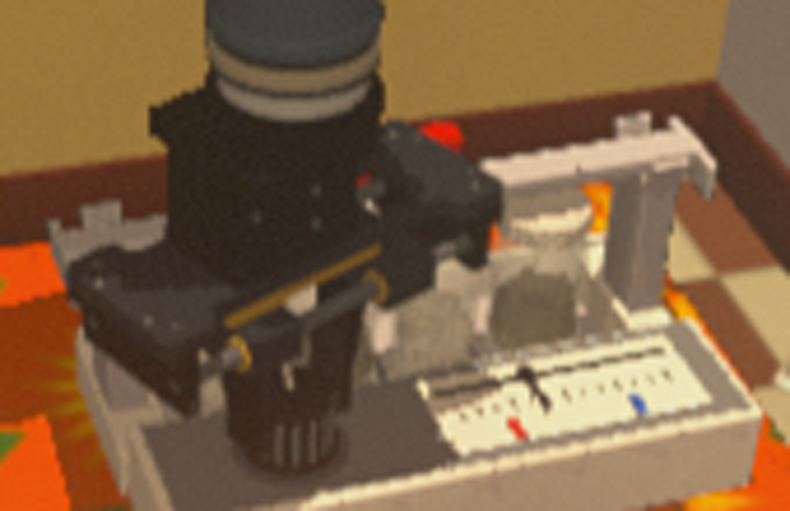

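The pointer's tip moved left to about (547,408), half-way from its start to the red mark at (517,429). The bar is still in its place. I regrip and turn the same amount again.

Call:
move_arm --series "0 0 0 0 0 0; 0 0 0 0 0 0; 0 0 0 0 0 0; 0 0 0 0 0 7; 0 0 0 0 0 14; 0 0 0 0 0 21; 0 0 0 0 0 28; 0 0 0 0 0 35" --jaw 0.7

```text
time: 34.2
position: [0.4694, 0.1164, 0.086]
tool_rot: [0.771, 0.637, 0.0, 0.0]
ft_force: [-0.8, -0.7, 0.0]
grip_width: 0.0605
grip_force: 0.0
```

Call:
move_arm --series "0 0 0 0 0 7; 0 0 0 0 0 14; 0 0 0 0 0 21; 0 0 0 0 0 28; 0 0 0 0 0 35; 0 0 0 0 0 42; 0 0 0 0 0 49; 0 0 0 0 0 56"

```text
time: 34.87
position: [0.4694, 0.1164, 0.0861]
tool_rot: [0.98, 0.201, 0.0, -0.0]
ft_force: [-0.0, -0.5, -1.2]
grip_width: 0.0606
grip_force: 0.0
```

Call:
move_arm --series "0 0 0 0 0 7; 0 0 0 0 0 14; 0 0 0 0 0 15; 0 0 0 0 0 15"

```text
time: 35.2
position: [0.4693, 0.1164, 0.086]
tool_rot: [0.997, 0.075, 0.0, -0.0]
ft_force: [0.2, -0.2, -0.4]
grip_width: 0.0608
grip_force: 0.0
```

Call:
move_arm --series "0 0 0 0 0 0; 0 0 0 0 0 0; 0 0 0 0 0 0; 0 0 0 0 0 0; 0 0 0 0 0 0; 0 0 0 0 0 0; 0 0 0 0 0 0" --jaw 0.3

```text
time: 35.78
position: [0.4693, 0.1149, 0.0861]
tool_rot: [0.997, 0.075, -0.0, 0.001]
ft_force: [0.0, -6.8, 0.7]
grip_width: 0.0398
grip_force: 25.0
```

Call:
move_arm --series "0 0 0 0 0 -7; 0 0 0 0 0 -14; 0 0 0 0 0 -21; 0 0 0 0 0 -28; 0 0 0 0 0 -35; 0 0 0 0 0 -42; 0 0 0 0 0 -49; 0 0 0 0 0 -56"

```text
time: 36.45
position: [0.4689, 0.1155, 0.0861]
tool_rot: [0.844, 0.537, -0.001, 0.0]
ft_force: [-0.7, -3.6, 1.5]
grip_width: 0.0395
grip_force: 25.0
```

Call:
move_arm --series "0 0 0 0 0 -7; 0 0 0 0 0 -14; 0 0 0 0 0 -21; 0 0 0 0 0 -28; 0 0 0 0 0 -35; 0 0 0 0 0 -42; 0 0 0 0 0 -49; 0 0 0 0 0 -50"

```text
time: 37.12
position: [0.4682, 0.1154, 0.0861]
tool_rot: [0.539, 0.842, -0.001, -0.0]
ft_force: [-1.2, -4.9, 2.3]
grip_width: 0.0397
grip_force: 25.0
```

```bash
python3 - <<'E'
from h import *
p=save("side","s9.png")
find(("side","top"),["pointer_tip","bar_grip"],n=1)
go();print(robot.get_obs()["ft_force"])
im=cv2.resize(p["img"][205:255,345:425],(792,495),interpolation=cv2.INTER_CUBIC)
cv2.imwrite("pics/z9.png",im[:,:,::-1])
E
```

```text
side pointer_tip tip_of [0.5742 0.1094 0.0579] 0.47
side bar_grip tip_of [0.5415 0.2055 0.1344] 0.73
top pointer_tip tip_of [0.5428 0.2079 0.1109] 0.3
top bar_grip tip_of [0.543  0.2066 0.1388] 0.76
t 37.5 pos [0.4682 0.1154 0.0861] yaw 24.5 w 0.0395 tilt [-0.0021 -0.0015]
[-1.52924272 -5.02786078  2.48758823]
```

View pics/z9.png

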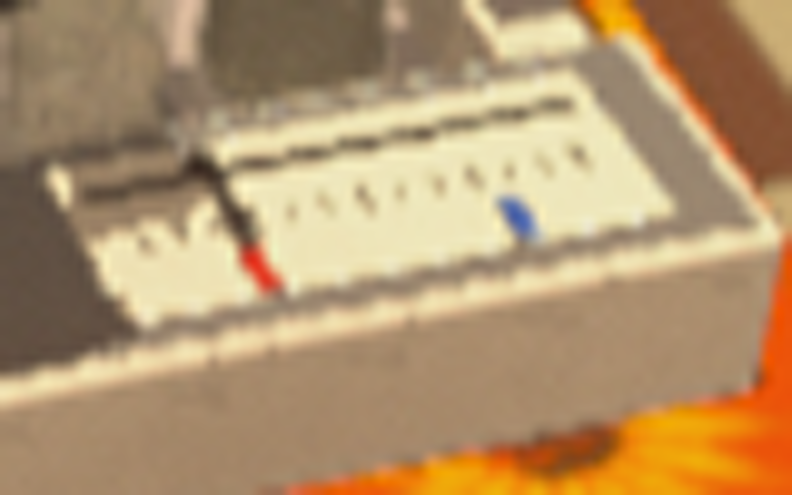

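The pointer tip ends at (247,240), right where the red mark begins at (250,250). The two are collinear to about 1 mm, and the blue mark is well away at (518,217). I release and retreat.

Call:
move_arm --series "0 0 0 0 0 0; 0 0 0 0 0 0; 0 0 0 0 0 0; 0 0 0 0 0 0; 0 0 -20 0 0 0; 0 0 -50 0 0 0; 0 0 -85 0 0 0; 0 0 -120 0 0 0" --jaw 0.7

```text
time: 38.13
position: [0.4684, 0.1165, 0.2069]
tool_rot: [0.541, 0.841, -0.0, -0.001]
ft_force: [0.5, 1.0, -0.8]
grip_width: 0.0604
grip_force: 0.0
```

Call:
move_arm --series "0 0 -30 0 0 0; 0 0 -60 0 0 0; 0 0 -80 0 0 0; 0 0 -80 0 0 0; 0 0 -80 0 0 0; 0 0 -80 0 0 0; 0 0 -80 0 0 0; 0 0 -80 0 0 0"

```text
time: 38.8
position: [0.4681, 0.1163, 0.2845]
tool_rot: [0.541, 0.841, -0.001, -0.002]
ft_force: [-0.8, -0.2, 0.3]
grip_width: 0.0608
grip_force: 0.0
```

```bash
python3 - <<'E'
from h import *
p=save("side","s10.png");t=save("top","t10.png")
find(("side","top"),["pointer_tip","bar_grip","jam_jar_mid","apple_mid"],n=1)
a=cv2.resize(p["img"][140:260,260:430],(790,558),interpolation=cv2.INTER_CUBIC)
cv2.imwrite("pics/z10.png",a[:,:,::-1])
E
```

```text
side pointer_tip tip_of [0.5743 0.1079 0.0556] 0.55
side bar_grip tip_of [0.544 0.208 0.139] 0.62
side jam_jar_mid tip_of [0.3016 0.2711 0.0539] 0.71
side apple_mid tip_of [ 0.6791 -0.0798  0.0331] 0.67
top jam_jar_mid tip_of [0.2981 0.2713 0.0461] 0.8
top apple_mid tip_of [ 0.6817 -0.0782  0.0406] 0.91
```

View pics/z10.png

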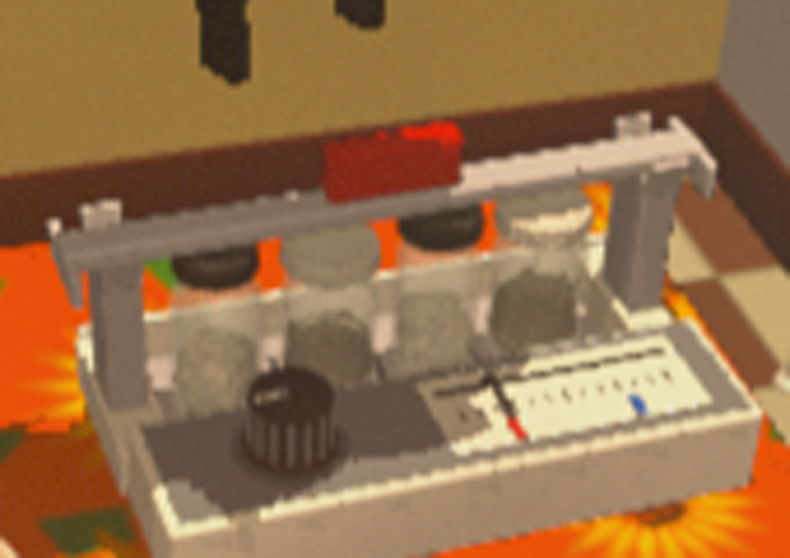

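The bar is seated in both forks with its handle up, at (395,160). The four jars stand under it, the pointer meets the red mark at (513,425), and the gripper is clear.

```bash
python3 -c "
from rig import robot
print(robot.hand_in())"
```

```text
the job is handed in; nothing more can be done
None
```

I handed the job in: all four jars stand upright in the tray, the bar is seated handle up on both posts, the pointer is on the red mark to about 1 mm, and the jam jar and apple are unmoved; the hand-in call returned no verdict.

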